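# Open the bench shear and set the bar square to its fence and stop

### The arm

A 7-joint arm with a two-finger parallel gripper is mounted at the origin on a cart in front of the work surface, level with it; the furniture and walls round the work are solid. World frame = base frame: x ahead of the robot, y to its left, z up, the work surface at z = 0. Lengths are in mm, angles in rad, forces in N, time in s.
With the tool pointing down it reaches from about 425 to 1025 mm from the base axis. Payload 9.4 kg.
Tool frame: the origin (TCP) lies midway between the tips of the shut fingers; the grasp point (between the pads) lies 19 mm behind it (arm.grasp_offset is the z of the grasp point in the tool frame, in mm); z points along the fingers, y is the line along which they close (so a half turn about z gives the same grasp; the last joint's range is limited). The gripper opens to 93 mm and grips with 3 to 60 N. Pads are 15 mm wide; open, the fingers measure 128 mm over their backs; the gripper's body (75 mm by 188 mm) begins 65 mm behind the grasp point.
Start: joints at [1.044, 0.599, -0.003, 1.599, 0.002, 0.943, -0.08], TCP at [315.21, -652.891, 218.618] pointing down, gripper open.
Joint ranges: [-2.57, 2.57], [-0.35, 1.97], [-1.29, 1.29], [0.11, 2.56], [-1.05, 4.19], [0.11, 1.86], [-2.63, 2.63]. Speed limits (rad/s): [2.22, 2.22, 3.01, 3.01, 3.14, 3.14, 3.14].

### API

Orientations are given as a unit quaternion [w, x, y, z].
In Python, from bench import arm gives the robot as it stands.
- The arm moves only by the tool step_arm, never from a script. Its argument "increments" is a list of rows, each a list of 7 numbers: the shift along the tool's x, y, z in m, then the turn, a rotation vector about the tool's x, y, z in degrees, then the finger opening in m, from 0 to 0.093. In form: [[dx, dy, dz, ax, ay, az, hand], ...]. A call has 1 to 20 rows; each row is the pose to reach, as a shift and turn from the pose commanded when the call began, along the tool's axes at that moment; what a row does not reach only later rows make up. A row lasts 1/10 s, in which the tool goes at most 50 mm and 8.59 degrees, less where a joint would pass 70% of its speed; a pose out of reach is approached as far as the arm can. A call with a gripper value outside its range is refused whole. The fingers move at their own pace and stop on an object; "grip_force" is the grip in N (left out, the last holds). Time passes only in rows, so rows that repeat a pose let the fingers close. It gives the time, the measured TCP pose, the force, the opening and the grip force at its end, in the units of the state.
- arm.get_obs(): the state, without advancing time (a new reading comes with each control period).
- arm.get_image(name): name is "scene" or "side" or "wrist"; returns (picture, depth): 420x560x3 uint8, blue, green, red; 420x560 float32, mm along the optical axis (not along the pixel's ray), 0 where there is no reading.
- arm.calibration(name): a dict with "fx", "fy", "cx", "cy" (pixels), "view" (4x4, takes a point from world to camera coordinates). Camera axes: x right, y down, z forward; pixel columns grow to the right and rows downward; lengths in mm; the calibration is good to about 2 mm. The wrist camera is an equidistant fisheye: a pixel r from the principal point sees the ray r / f radians off the axis. A picture is of the moment at which its call begins: read the wrist's pose just before it. calibration takes no time and is no camera call; for the wrist camera it gives the pose at the moment of the call.
- arm.sign_off(): hands the job in; it is judged then, once.
The state is a dict: "t": time; "joint_positions": joint angles; "joint_vel": joint speeds; "tau": joint torques, N m; "position": TCP position; "ee_rot": TCP orientation; "wrist_force": force on the tool from outside, world axes, zero at the start; "torque": the same for the moment, N m; "finger_gap": finger opening in mm; "gripper_force": force on a finger pad.
Only numpy, scipy, OpenCV 4.12 (cv2) and the standard library are available. Lean on these libraries where they do the work, as an engineer would, in place of code of your own. Each camera call takes 0.05 s, during which the arm holds its last target. There are 200 camera calls.

### The job

Make the bench lever shear ready for a square cut: push its counterweighted blade arm up past the balance point, so that it stays fully raised by itself. Then push the flat aluminium bar along the bed until its right side lies against the side fence and its far end, under the raised blade, is home against the back stop. Only push, with fingertips or the outside of the fingers: do not pick the bar up, do not disturb the grease tin, spanner and caliper round the shear, and leave everything released at the end.

Things in the scene. Friction and masses are not known exactly. Their poses are not given: they have to be found in the camera images.
- shear: Small grey bench lever shear. Origin on the bench under the middle of its bed; x = feed direction (away from the robot within 13 degrees), y left along the blade, z up. Bed: flat dark plate 45 mm above the bench, x -105 to +86 mm, y -100 to +100 mm; its far edge is the lower blade. The blade arm swings in the plane x = 93 mm, just beyond.
- blade_arm (a joint): Blade arm angle, rad, about the shear's x. 0 = down, the blade edge 6 mm below bed level, barring the way to the stop; grows as the handle rises; 0.96 = fully raised, tail on its rest. A round counterweight (66 mm) on the tail makes it balance at about 0.5: let go below, it falls shut; above, it goes on to 0.96 and stays. Starting it up takes about 0.6 N m at the pivot.
- lever_pivot (a point): Centre of the arm's pivot bolt, right of the bed, at the shear's (93, -125, 75) mm. Axes as the shear's.
- lever_knob (a point): Centre of the black ball knob (34 mm) on the handle, a 15 mm round bar bent upward at the arm's left end. Arm down: 279 mm left (+y) of the pivot, 85 mm above it, 160 mm above the bench. It travels on a 292 mm circle about the pivot, up and to the right (-y). Push it over from its outer (left) side or from beneath; left of it is free.
- flat_bar: Loose flat aluminium bar, 120 mm long (x) x 70 mm wide (y) x 8 mm thick, 0.18 kg, a line scribed across it near the far end, lying flat on the bed short of the blade, up to 7 degrees askew and away from the fence. It slides at 1 to 2 N. Origin at the middle of its underside; x points to the far end, z up.
- bar_end (a point): Middle of the bar's far end, at its underside: 60 mm from the bar's origin along its x.
- stop_face (a point): Back stop: fixed steel bar beyond the blade, 160 mm wide (y), its upright face toward the robot square to the feed, from 4 mm below to 20 mm above bed level. The point is the middle of that face at bed level, at the shear's (122, 10, 45) mm, 36 mm beyond the bed's edge. Axes as the shear's.
- grease_tin: Bystander: low round tin, 70 mm across and 46 mm high, on the bench left of the bed. Origin under its centre.
- spanner: Bystander: combination spanner, 191 x 33 x 9 mm, lying on the bench right of the bed. Origin under its middle, y along its length.
- caliper2: Bystander: vernier caliper, 211 x 70 x 9 mm, lying on the bench in front of the shear. Origin under its middle, y along its length.
- bar_side (a point): Middle of the bar's right long side, at its underside: 35 mm from the bar's origin along -y of the bar.
- fence_face (a point): Side fence: fixed steel strip 10 mm high on the right of the bed, its upright left face parallel to the feed, from the shear's x = -97 to +67 mm at y = -83 mm. The point is on that face at bed level, at the shear's (0, -83, 45) mm. Axes as the shear's. A bar pushed sideways against it squares itself.
There are look-alikes about, which are no part of the job. There is more than one size of the flat_bar; the one meant has the size given above.

How it is judged (in metres and radians):
On the way, in this order (a step that is already met when the one before it is completed fails the run):
1. the blade arm stands fully raised by itself, the robot not touching the shear (value of joint blade_arm above 0.9 rad and contact force between each of the fingers, the arm and shear below 0.3 N), for 0.3 s.
2. the bar's far end is against the back stop (x of bar_end in the frame of stop_face above -0.004 m), for 0.1 s.
At the end, for the whole second after the job is handed in: The blade arm stands at its raised rest (over 0.9 rad); the bar lies flat and still on the bed, its far end within 4 mm of the back stop, its right side within 5 mm of the side fence, square within 3 degrees (value of joint blade_arm above 0.9 rad and x of bar_end in the frame of stop_face above -0.004 m and y of bar_side in the frame of fence_face below 0.005 m and angle between the x axis of flat_bar and the x axis of shear, either way round below 0.05 rad and angle between flat_bar's own z axis and vertical below 0.05 rad and z of flat_bar in the frame of shear below 0.049 m and linear speed of flat_bar below 0.01 m/s); the robot touches nothing.
It fails at once if the bar is lifted off the bed (20 mm) or tipped (z of flat_bar in the frame of shear above 0.065 m or angle between flat_bar's own z axis and vertical above 0.3 rad).
It fails at once if the grease tin, spanner or caliper is moved more than 30 mm (distance of any of grease_tin, spanner, caliper2 from where it was at the start of the episode above 0.03 m).
It also fails if it takes over 64 s, if anything falls off the work surface, if the arm or the gripper's body presses on something with over 40 N, if the wrist force passes 120 N, or if a joint passes its speed limit or range.

## Working session

There is one attempt and no reset: what is moved stays moved. The work goes in short steps, Python scripts to look and compute and a tool call to move; the robot and the scene stay as the last step left them, time stands still between calls to the robot, and variables do not carry over. Pictures are saved under pics/ and viewed, at most 10 in all, crops included, and the job is handed in when it is done.

Besides the shell and the picture viewer there is one more tool, called after "Emit:" as a command line: name --pt "numbers of a row" for each row, then --argument value for the rest. step_arm: Moves the arm, as the interface text tells. Its arguments: {"type":"object","properties":{"increments":{"type":"array","items":{"type":"array","items":{"type":"number"}}},"grip_force":{"type":"number"}},"required":["increments"]}

```bash
mkdir -p pics; ls
python3 - <<'E'
from bench import arm
import cv2,numpy as np
for n in("scene","side"):
    p,d=arm.get_image(n); cv2.imwrite(f"pics/{n}0.png",p); np.savez(f"pics/{n}0.npz",p=p,d=d)
    c=arm.calibration(n); print(n,c)
print(arm.get_obs())
E
```

```text
pics
scene {'fx': 463.8949218313778, 'fy': 463.8949218313778, 'cx': 276.6244904094181, 'cy': 209.12774047216485, 'view': array([[-7.23846790e-01, -6.89821746e-01, -1.38485784e-02,
         3.80503415e+02],
       [-3.65363987e-01,  4.00257243e-01, -8.40418525e-01,
         3.09837407e+02],
       [ 5.85281968e-01, -6.03274479e-01, -5.41760944e-01,
         7.02070187e+02],
       [ 0.00000000e+00,  0.00000000e+00,  0.00000000e+00,
         1.00000000e+00]])}
side {'fx': 383.343080267612, 'fy': 383.343080267612, 'cx': 282.58911771241196, 'cy': 214.0310128614921, 'view': array([[-9.98489729e-01, -5.28181186e-02,  1.51164918e-02,
         5.34326151e+02],
       [-3.45408413e-02,  3.89567281e-01, -9.20350077e-01,
         1.33117669e+02],
       [ 4.27222689e-02, -9.19482234e-01, -3.90803311e-01,
         9.06759456e+02],
       [ 0.00000000e+00,  0.00000000e+00,  0.00000000e+00,
         1.00000000e+00]])}
{'t': 0.1, 'joint_positions': array([ 1.0442885 ,  0.6000396 , -0.00251595,  1.60005311,  0.00180919,
        0.94289473, -0.07982478]), 'joint_vel': array([ 0.00051861, -0.00221884,  0.00082156, -0.00037414, -0.00054134,
        0.00137036, -0.00091477]), 'tau': array([ 5.87668328e-03, -7.66564465e+01,  1.50274057e+00, -2.52940035e+01,
       -5.22686471e-02,  1.35863552e-02,  7.72767476e-05]), 'position': array([ 315.00355   , -652.50557585,  217.84955648]), 'ee_rot': array([-6.57914845e-04,  9.74813465e-01,  2.23020678e-01, -2.28918652e-04]), 'wrist_force': array([-0.34690693,  0.12397548, -0.38428986]), 'torque': array([-0.06609687,  0.00990446,  0.04850326]), 'gripper_force': 0.0, 'finger_gap': 93.3355682184853}
```

View pics/scene0.png

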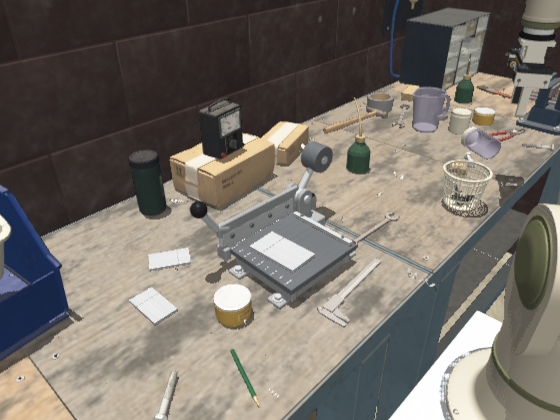

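View pics/side0.png

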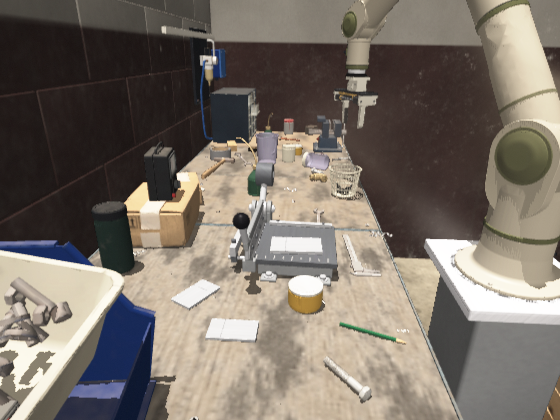

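The scene view shows the shear bed at about (295,250), the bar on it at (282,250), the knob at (199,209) and the counterweight at (317,155). In the side view the knob is at (241,221) and the bar at (298,244).

```bash
cat > h.py <<'E'
import cv2,numpy as np
from bench import arm
def cloud(n,d):
    c=arm.calibration(n); v,u=np.mgrid[:d.shape[0],:d.shape[1]]
    P=np.stack([(u-c['cx'])/c['fx']*d,(v-c['cy'])/c['fy']*d,d],-1).astype(float)
    V=c['view']; return (P-V[:3,3])@V[:3,:3]
def rect(xy):
    r=cv2.minAreaRect(xy.astype(np.float32)); return np.round(r[0],1),np.round(r[1],1),round(r[2],1),np.round(cv2.boxPoints(r),0).tolist()
E
python3 - <<'E'
from h import *
for n,box,kb in(("scene",(200,200,370,300),(199,209)),("side",(225,190,345,285),(241,221))):
    f=np.load(f"pics/{n}0.npz");p,d=f['p'],f['d'];W=cloud(n,d)
    m=np.zeros(d.shape,bool);m[box[1]:box[3],box[0]:box[2]]=1;m&=d>0
    g=p.min(2)
    bed=m&(W[...,2]>40)&(W[...,2]<58)
    print(n,"zpct",np.percentile(W[bed][:,2],[5,25,50,75,95]))
    bm=cv2.morphologyEx(bed.astype(np.uint8),cv2.MORPH_OPEN,np.ones((3,3)))
    print("bed",rect(W[bm>0][:,:2]))
    w=((g>165)&m&bed).astype(np.uint8); k,l,s,c=cv2.connectedComponentsWithStats(w)
    i=1+s[1:,4].argmax(); q=W[l==i]; print("bar",s[i],rect(q[:,:2]),q[:,2].mean())
    q=W[kb[1]-6:kb[1]+7,kb[0]-6:kb[0]+7].reshape(-1,3); r=q[np.abs(d[kb[1]-6:kb[1]+7,kb[0]-6:kb[0]+7].ravel()-d[kb[1],kb[0]])<18]
    A=np.c_[2*r,np.ones(len(r))]; x=np.linalg.lstsq(A,(r**2).sum(1),rcond=None)[0]; print("knob",x[:3],np.sqrt(x[3]+x[:3]@x[:3]),r.mean(0))
    cv2.imwrite(f"pics/{n}c.png",cv2.resize(p[130:310,150:390] if n=="scene" else p[150:320,200:380],None,fx=3.3,fy=3.3))
E
```

```text
scene zpct [42.54649539 43.93159057 45.06024542 50.84659497 53.988197  ]
bed (array([509.7,  14.6]), array([353.8, 204.9]), 84.3, [[390.0, -151.0], [594.0, -172.0], [629.0, 181.0], [425.0, 201.0]])
bar [ 250  231   65   40 1235] (array([510.1,   1.9]), array([130.6,  82.6]), 1.4, [[444.0, 42.0], [446.0, -41.0], [576.0, -38.0], [574.0, 45.0]]) 51.983494716574356
knob [611.81932648 125.55206405 161.46655766] 14.375885858103695 [604.7666139  129.17382082 167.33725798]
side zpct [42.08484499 43.18517907 44.06970912 50.30246727 52.67873648]
bed (array([527. ,  16.2]), array([291.9, 237.2]), 82.9, [[391.0, -114.0], [627.0, -143.0], [663.0, 146.0], [427.0, 176.0]])
bar [270 236  53  18 780] (array([504.4,  -4.8]), array([122.8,  95.3]), 1.0, [[442.0, 42.0], [444.0, -53.0], [567.0, -51.0], [565.0, 44.0]]) 50.81786459359896
knob [613.67343517 125.68796444 159.93053877] 14.921722072570068 [611.6760618  135.09868454 164.23962711]
```

View pics/scenec.png

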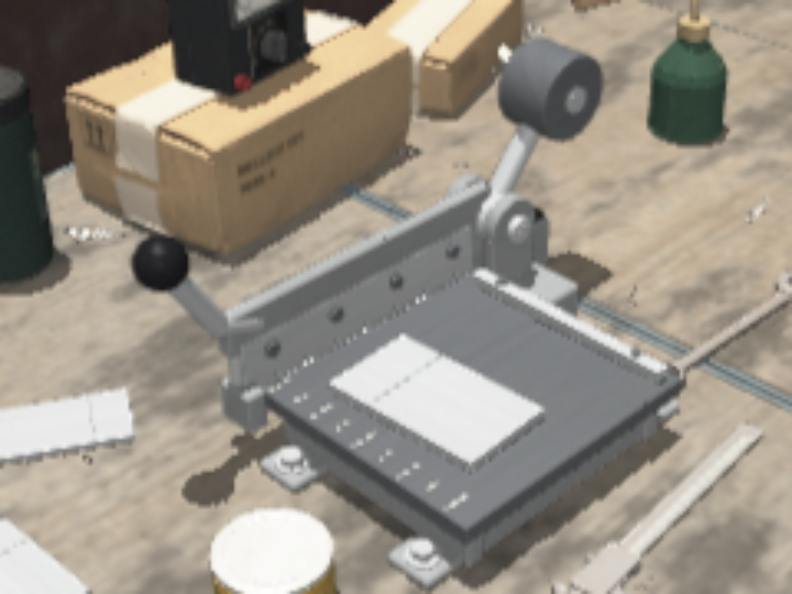

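The enlarged view shows the bed's top corners at crop (465,528), (683,375) and (268,392). The bar's corners are at (330,382), (405,335), (545,410) and (472,468), with the scribed line near the far end. The right-hand fence is clear.

```bash
cat >> h.py <<'E'
def ray(n,uv,z):
    c=arm.calibration(n);V=c['view'];R=V[:3,:3];o=-R.T@V[:3,3]
    k=R.T@np.array([(uv[0]-c['cx'])/c['fx'],(uv[1]-c['cy'])/c['fy'],1]);return (o+k*(z-o[2])/k[2])[:2]
E
python3 - <<'E'
from h import *
f=lambda u,v:(150+u/3.3-.35,130+v/3.3-.35)
NL,NR,FL=[ray("scene",f(*q),45) for q in((465,528),(683,375),(268,392))]
print("bed",NL,NR,FL,np.linalg.norm(NL-NR),np.linalg.norm(NL-FL))
y1=np.degrees(np.arctan2(*(FL-NL)[::-1]));y2=np.degrees(np.arctan2(*(NL-NR)[::-1]))-90;print("yaw",y1,y2)
B=np.array([ray("scene",f(*q),53) for q in((330,382),(405,335),(545,410),(472,468))]);print("bar",B,B.mean(0))
print("yawbar",np.degrees(np.arctan2(*(B[0]+B[1]-B[2]-B[3])[::-1])))
fr=[ray("scene",f(*q),55) for q in((478,275),(668,376))];print("fence",fr,np.degrees(np.arctan2(*(fr[0]-fr[1])[::-1])))
for yaw in(-3,-5,-7):
    a=np.radians(yaw);R=np.array([[np.cos(a),-np.sin(a)],[np.sin(a),np.cos(a)]])
    print(yaw,"O from knob",np.array([612.7,125.6])-R@[93,154],"from NL",NL-R@[-105,100],"NR",NR-R@[-105,-100])
# distinct masked fits by depth: bed points and edges in both views
for n,box in(("scene",(200,180,370,300)),("side",(225,190,345,285))):
    g=np.load(f"pics/{n}0.npz");p,d=g['p'],g['d'];W=cloud(n,d)
    m=np.zeros(d.shape,bool);m[box[1]:box[3],box[0]:box[2]]=1
    w=m&(p.min(2)>150)&(abs(W[...,2]-51.5)<6)&(np.hypot(W[...,0]-508,W[...,1]-2)<85)
    mm=cv2.morphologyEx(w.astype(np.uint8),cv2.MORPH_OPEN,np.ones((5,5)))
    print(n,"bar",rect(np.array([ray(n,(u,v),53) for v,u in np.argwhere(mm)])))
    w=m&(p.max(2)>0)&(np.hypot(W[...,0]-470,W[...,1]-230)<45)
    print(n,"cw?",W[155,317] if n=="scene" else W[173,265])
t=np.load("pics/scene0.npz");W=cloud("scene",t['d']);print("tin",W[296,233],"sp",W[236,375],"cal",W[290,350])
E
```

```text
bed [414.57503161  77.63308398] [ 407.68877903 -125.01668663] [592.60890683  69.38240096] 202.76673791025377 178.22495475696456
yaw -2.653378870009997 -1.946222036945798
bar [[563.03068695  42.12616676]
 [563.59340883 -27.32573964]
 [443.82407113 -28.56068887]
 [440.35455807  43.04471727]] [502.70068125   7.32111388]
yawbar 0.07477269335756664
fence [array([ 574.19874775, -112.12777537]), array([ 406.92615448, -106.28323734])] -2.0011119867444
-3 O from knob [511.76771601 -23.32170442] from NL [514.19753713 -27.7251449 ] NR [517.7784758  -30.64900856]
-5 O from knob [506.63190869 -19.70849943] from NL [510.45990063 -31.13773882] NR [521.00479661 -34.54856981]
-7 O from knob [501.62532901 -15.91825842] from NL [506.60544319 -34.41781225] NR [524.09305929 -38.55835253]
scene bar (array([504.7,   7.7]), array([121.5,  69.6]), 1.2, [[443.0, 41.0], [445.0, -28.0], [566.0, -26.0], [565.0, 44.0]])
scene cw? [ 577.04743479 -191.26448836  174.00771796]
side bar (array([504.3,  12.7]), array([119.1,  76.3]), 1.3, [[444.0, 49.0], [446.0, -27.0], [565.0, -24.0], [563.0, 52.0]])
side cw? [ 595.36265887 -187.63185152  163.90013661]
tin [480.67451696 163.50893483  45.97720728] sp [ 427.70554668 -234.01369529   -4.25740492] cal [357.0702361  -36.80617567   2.60936012]
```

Emit:
step_arm --pt "0 0 -0.045 0 0 7 0" --pt "0 0 -0.09 0 0 14 0" --pt "0 0 -0.135 0 0 21 0" --pt "0 0 -0.18 0 0 28 0" --pt "0.035 -0.035 -0.18 0 0 28 0" --pt "0.07 -0.07 -0.18 0 0 28 0" --pt "0.105 -0.105 -0.18 0 0 28 0" --pt "0.14 -0.14 -0.18 0 0 28 0" --pt "0.175 -0.175 -0.18 0 0 28 0" --pt "0.21 -0.21 -0.18 0 0 28 0" --pt "0.245 -0.245 -0.18 0 0 28 0" --pt "0.28 -0.28 -0.18 0 0 28 0" --pt "0.315 -0.315 -0.18 0 0 28 0" --pt "0.35 -0.35 -0.18 0 0 28 0" --pt "0.385 -0.385 -0.18 0 0 28 0" --pt "0.42 -0.42 -0.18 0 0 28 0" --pt "0.455 -0.455 -0.18 0 0 28 0" --pt "0.49 -0.49 -0.18 0 0 28 0" --pt "0.525 -0.525 -0.18 0 0 28 0" --pt "0.56 -0.56 -0.18 0 0 28 0"

```text
t: 2.1
position: [576.2, 96.7, 398.4]
ee_rot: [0.0, 1.0, -0.02, -0.0]
wrist_force: [1.5, -0.4, 0.4]
finger_gap: 0.1
gripper_force: 0.0
```

Emit:
step_arm --pt "0.016 -0.05 0 0 0 0 0" --pt "0.032 -0.095 0 0 0 0 0" --pt "0.032 -0.105 0.02 0 0 0 0" --pt "0.032 -0.105 0.065 0 0 0 0" --pt "0.032 -0.105 0.11 0 0 0 0" --pt "0.032 -0.105 0.155 0 0 0 0" --pt "0.032 -0.105 0.2 0 0 0 0" --pt "0.032 -0.105 0.24 0 0 0 0" --pt "0.032 -0.105 0.258 0 0 0 0" --pt "0.032 -0.105 0.258 0 0 0 0" --pt "0.032 -0.105 0.258 0 0 0 0"

```text
t: 3.2
position: [612.2, 198.7, 140.8]
ee_rot: [0.0, 1.0, -0.019, -0.0]
wrist_force: [0.6, -0.1, 0.5]
finger_gap: 0.8
gripper_force: 0.0
```

Emit:
step_arm --pt "0 0.02 0 0 0 0 0" --pt "0 0.035 0 0 0 0 0" --pt "0 0.042 0 0 0 0 0" --pt "0 0.046 -0.013 0 0 0 0" --pt "0 0.051 -0.026 0 0 0 0" --pt "0 0.057 -0.039 0 0 0 0" --pt "0 0.065 -0.054 0 0 0 0" --pt "0 0.073 -0.069 0 0 0 0" --pt "0 0.083 -0.083 0 0 0 0" --pt "0 0.093 -0.097 0 0 0 0" --pt "0 0.104 -0.11 0 0 0 0" --pt "0 0.116 -0.122 0 0 0 0"

```text
t: 4.4
position: [608.3, 88.1, 266.7]
ee_rot: [-0.004, 1.0, -0.018, 0.002]
wrist_force: [-3.6, 18.3, 14.3]
finger_gap: 0.5
gripper_force: 8.9
```

Run:
```python
from h import *
p,d=arm.get_image("side"); cv2.imwrite("pics/side1.png",cv2.resize(p[80:320,180:400],None,fx=2.4,fy=2.4))
o=arm.get_obs();print(o['position'],o['wrist_force'])
```

```text
[609.05826742  84.53749341 268.3528345 ] [ 0.61771412 -0.96688245  1.1881471 ]
```

View pics/side1.png

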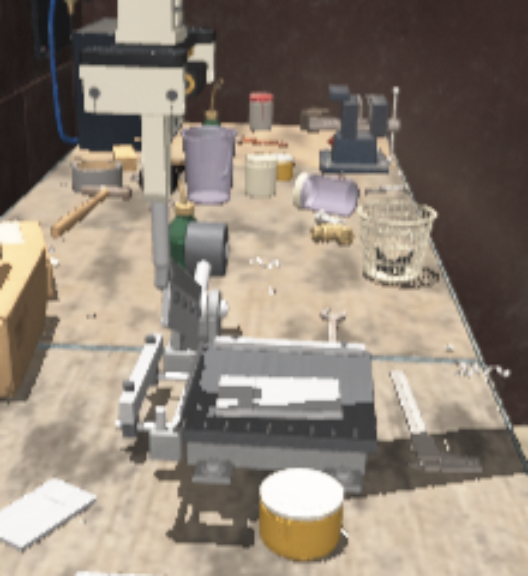

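The side view shows the blade arm swung up, with the counterweight low at crop (207,248), and the finger clear of it. I'll back off and check its angle.

Emit:
step_arm --pt "0 -0.03 0 0 0 0 0" --pt "0 -0.06 0 0 0 0 0" --pt "-0.04 -0.06 0 0 0 0 0" --pt "-0.085 -0.05 0.01 0 0 0 0" --pt "-0.105 -0.02 0.04 0 0 0 0" --pt "-0.105 0.0 0.08 0 0 0 0" --pt "-0.105 0.005 0.12 0 0 0 0" --pt "-0.105 0.005 0.15 0 0 0 0" --pt "-0.105 0.005 0.15 0 0 0 0"

```text
t: 5.35
position: [500.8, 80.4, 110.6]
ee_rot: [0.001, 1.0, -0.02, -0.002]
wrist_force: [-0.4, 0.3, 0.5]
finger_gap: 0.5
gripper_force: 0.0
```

Run:
```python
from h import *
p,d=arm.get_image("scene"); cv2.imwrite("pics/scene1.png",cv2.resize(p[80:310,150:390],None,fx=2.6,fy=2.6))
o=arm.get_obs();print(o['t'],o['position'],o['wrist_force'])
```

```text
5.4 [501.79396616  81.03326854 112.32004081] [-0.09891763 -0.23458387  0.23916056]
```

View pics/scene1.png

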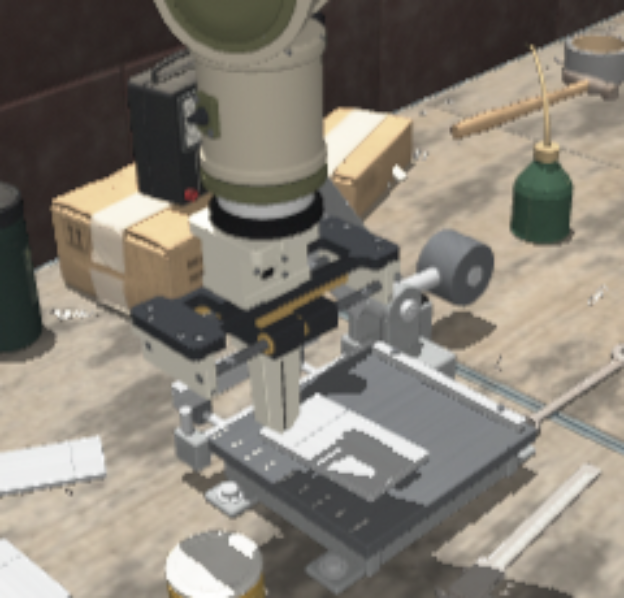

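The counterweight is now low and to the right at crop (455,270), so the blade arm is raised. The finger stands by the bar's left side. I'll lower it and push the bar towards the fence.

Emit:
step_arm --pt "0.004 0 0.03 0 0 0 0" --pt "0.004 0 0.055 0 0 0 0" --pt "0.004 0 0.064 0 0 0 0" --pt "0.004 0 0.064 0 0 0 0" --pt "0.004 0.012 0.064 0 0 0 0" --pt "0.004 0.022 0.064 0 0 0 0" --pt "0.004 0.032 0.064 0 0 0 0" --pt "0.004 0.042 0.064 0 0 0 0" --pt "0.004 0.052 0.064 0 0 0 0" --pt "0.004 0.062 0.064 0 0 0 0" --pt "0.004 0.072 0.064 0 0 0 0" --pt "0.004 0.08 0.064 0 0 0 0" --pt "0.004 0.087 0.064 0 0 0 0" --pt "0.004 0.093 0.064 0 0 0 0" --pt "0.004 0.098 0.064 0 0 0 0" --pt "0.004 0.098 0.064 0 0 0 0"

```text
t: 7.0
position: [503.5, -16.7, 49.3]
ee_rot: [-0.0, 1.0, -0.02, 0.001]
wrist_force: [-0.0, 2.1, 7.4]
finger_gap: 0.2
gripper_force: 3.5
```

Run:
```python
from h import *
o=arm.get_obs();print(o['t'],o['position'],o['wrist_force'])
p,d=arm.get_image("scene"); q,_=arm.get_image("side")
cv2.imwrite("pics/both.png",np.hstack([cv2.resize(p[195:315,220:370],(500,400)),cv2.resize(q[190:290,215:350],(300,222),interpolation=cv2.INTER_CUBIC).copy() if 0 else cv2.resize(q[210:290,230:290+60],(300,400))]))
W=cloud("scene",d);print("cw",W[80+270*10//26,150+465*10//26])
```

```text
7.0 [503.54722213 -16.72250181  49.32365124] [-6.14884043e-03  2.08726411e+00  7.38831810e+00]
cw [ 477.54909576 -105.65593755  174.46044085]
```

View pics/both.png

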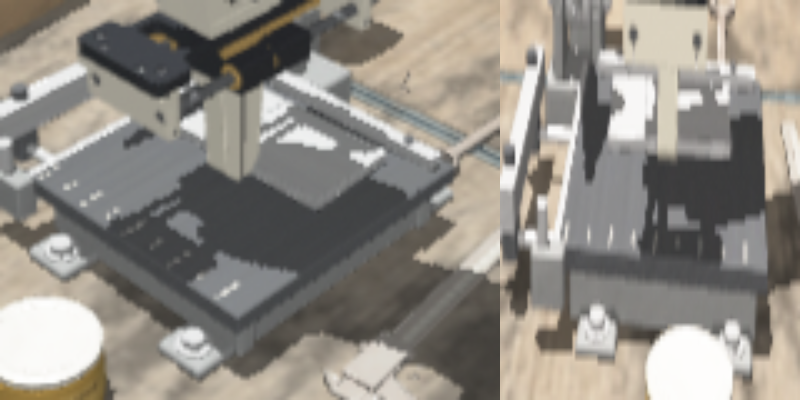

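The finger is against the bar's left side, and the bar is square and almost at the fence. I'll lift slightly and press it home.

Emit:
step_arm --pt "0 0 -0.002 0 0 0 0" --pt "0 0.002 -0.002 0 0 0 0" --pt "0 0.004 -0.002 0 0 0 0" --pt "0 0.005 -0.002 0 0 0 0" --pt "0 0.006 -0.002 0 0 0 0"

```text
t: 7.6
position: [502.5, -22.1, 50.7]
ee_rot: [-0.0, 1.0, -0.019, 0.0]
wrist_force: [0.8, 3.9, 4.2]
finger_gap: 0.2
gripper_force: 2.8
```

Emit:
step_arm --pt "0 0.001 -0.0005 0 0 0 0" --pt "0 0.002 -0.0005 0 0 0 0" --pt "0 0.003 -0.0005 0 0 0 0" --pt "0 0.004 -0.0005 0 0 0 0" --pt "0 0.005 -0.0005 0 0 0 0" --pt "0 0.005 -0.0005 0 0 0 0"

```text
t: 8.2
position: [502.1, -27.6, 51.0]
ee_rot: [0.0, 1.0, -0.02, -0.0]
wrist_force: [-0.0, 0.0, 0.2]
finger_gap: 0.9
gripper_force: 0.4
```

Run:
```python
from h import *
p,d=arm.get_image("scene"); w,wd=arm.get_image("wrist")
cv2.imwrite("pics/both2.png",np.hstack([cv2.resize(p[195:300,250:360],(420,400),interpolation=2),cv2.resize(w,None,fx=.68,fy=.68)[:400] if 0 else cv2.resize(w,(380,285)).repeat(1,0) if 0 else cv2.copyMakeBorder(cv2.resize(w,(380,285)),0,115,0,0,0)]))
```

```text
(no output)
```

View pics/both2.png

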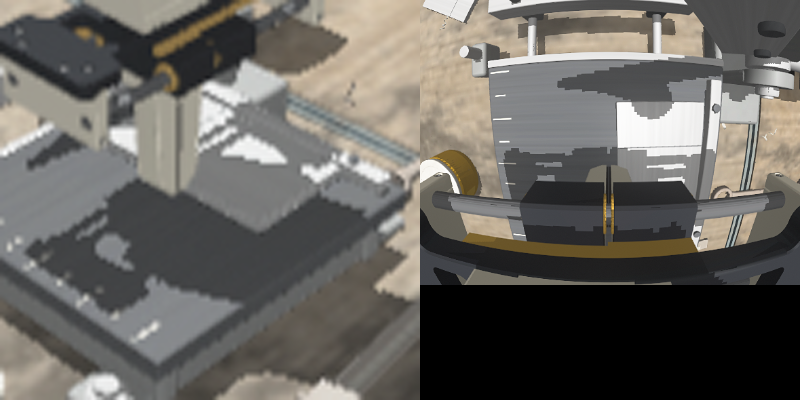

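The wrist view shows the bar's right side at about column 705 and the fence at about 708, so a gap of a few mm is left. I'll keep pressing.

Emit:
step_arm --pt "0 0.001 0 0 0 0 0" --pt "0 0.002 0 0 0 0 0" --pt "0 0.003 0 0 0 0 0" --pt "0 0.004 0 0 0 0 0" --pt "0 0.005 0 0 0 0 0" --pt "0 0.006 0 0 0 0 0"

```text
t: 8.9
position: [502.9, -31.5, 51.3]
ee_rot: [-0.001, 1.0, -0.019, 0.001]
wrist_force: [1.8, 10.6, 1.5]
finger_gap: 0.7
gripper_force: 4.3
```

Emit:
step_arm --pt "0 -0.02 0 0 0 0 0" --pt "0 -0.02 -0.03 0 0 0 0" --pt "-0.03 -0.01 -0.06 0 0 0 0" --pt "-0.06 0.015 -0.06 0 0 0 0" --pt "-0.08 0.042 -0.06 0 0 0 0" --pt "-0.08 0.042 -0.05 0 0 0 0" --pt "-0.08 0.042 -0.03 0 0 0 0" --pt "-0.08 0.042 -0.03 0 0 0 0"

```text
t: 9.7
position: [419.7, -72.4, 79.7]
ee_rot: [0.0, 1.0, -0.02, -0.001]
wrist_force: [0.2, -0.3, 0.1]
finger_gap: 0.7
gripper_force: 0.0
```

Run:
```python
from h import *
o=arm.get_obs();print(o['t'],o['position'],o['wrist_force'])
p,d=arm.get_image("scene"); w,wd=arm.get_image("wrist")
W=cloud("scene",d)
cv2.imwrite("pics/both3.png",np.hstack([cv2.resize(p[195:300,250:360],(420,400),interpolation=2),cv2.copyMakeBorder(cv2.resize(w,(380,285)),0,115,0,0,0)]))
```

```text
9.7 [419.71682692 -72.38509678  79.66350141] [ 0.23736254 -0.26147513  0.13224211]
```

View pics/both3.png

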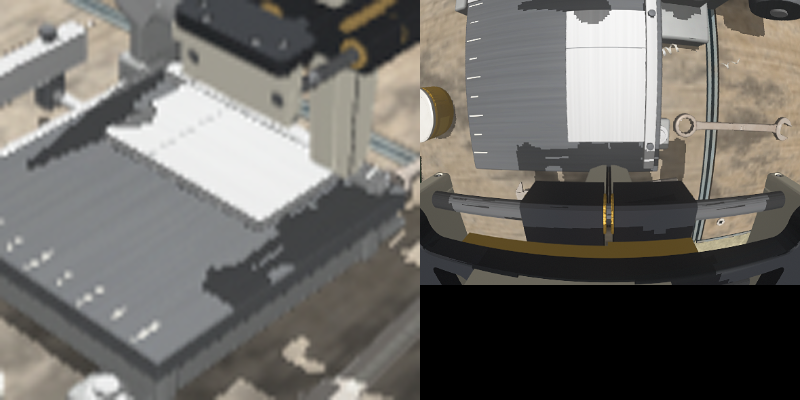

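The bar lies flush and square against the fence (right side at wrist column 645). The finger is behind the middle of its near end. I'll lower it and push towards the stop.

Emit:
step_arm --pt "0 0 0.018 0 0 0 0" --pt "0 0 0.028 0 0 0 0" --pt "0 0 0.029 0 0 0 0" --pt "0.008 0 0.029 0 0 0 0" --pt "0.016 0 0.029 0 0 0 0" --pt "0.024 0 0.029 0 0 0 0" --pt "0.032 0 0.029 0 0 0 0" --pt "0.04 0 0.029 0 0 0 0" --pt "0.048 0 0.029 0 0 0 0" --pt "0.056 0 0.029 0 0 0 0" --pt "0.063 0 0.029 0 0 0 0" --pt "0.069 0 0.029 0 0 0 0" --pt "0.074 0 0.029 0 0 0 0" --pt "0.077 0 0.029 0 0 0 0" --pt "0.077 0 0.029 0 0 0 0"

```text
t: 11.3
position: [498.3, -75.2, 52.1]
ee_rot: [-0.0, 1.0, -0.019, 0.001]
wrist_force: [-0.3, -0.3, -0.4]
finger_gap: 0.7
gripper_force: 0.2
```

Emit:
step_arm --pt "0 0 0.0015 0 0 0 0" --pt "0.003 0 0.0015 0 0 0 0" --pt "0.005 0 0.0015 0 0 0 0" --pt "0.007 0 0.0015 0 0 0 0" --pt "0.008 0 0.0015 0 0 0 0" --pt "0.009 0 0.0015 0 0 0 0" --pt "0.01 0 0.0015 0 0 0 0"

```text
t: 12.0
position: [505.7, -75.6, 50.4]
ee_rot: [0.0, 1.0, -0.019, -0.002]
wrist_force: [-7.6, 0.9, 4.4]
finger_gap: 0.5
gripper_force: 3.7
```

Emit:
step_arm --pt "0.001 0 0 0 0 0 0" --pt "0.002 0 0 0 0 0 0" --pt "0.003 0 0 0 0 0 0" --pt "0.003 0 0 0 0 0 0"

```text
t: 12.4
position: [505.8, -75.6, 50.3]
ee_rot: [0.0, 1.0, -0.019, -0.004]
wrist_force: [-12.8, 2.7, 9.5]
finger_gap: 0.3
gripper_force: 6.4
```

Emit:
step_arm --pt "-0.004 0 0 0 0 0 0" --pt "-0.03 0 0 0 0 0 0" --pt "-0.06 0 -0.02 0 0 0 0" --pt "-0.07 0 -0.06 0 0 0 0" --pt "-0.07 0 -0.1 0 0 0 0" --pt "-0.07 0 -0.1 0 0 0 0" --pt "-0.07 0 -0.1 0 0 0 0"

```text
t: 13.1
position: [441.8, -73.3, 151.7]
ee_rot: [0.0, 1.0, -0.02, 0.002]
wrist_force: [-0.0, -0.0, -0.2]
finger_gap: 0.6
gripper_force: 0.0
```

Run:
```python
from h import *
o=arm.get_obs();print(o['t'],o['position'],o['wrist_force'])
p,d=arm.get_image("scene"); w,wd=arm.get_image("wrist")
cv2.imwrite("pics/both4.png",np.hstack([cv2.resize(p[165:300,220:360],(400,386),interpolation=2),cv2.resize(w[0:270,110:390],(400,386))]))
```

```text
13.1 [441.78291257 -73.3010128  151.70785411] [-0.02429169 -0.02153468 -0.23368132]
```

View pics/both4.png

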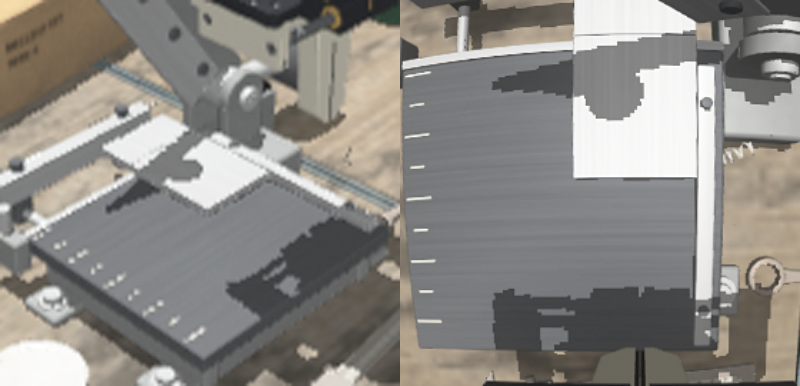

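The bar is flush with the fence, its far end is at the stop, the blade is up and the robot is clear of everything.

```bash
python3 -c "
from bench import arm
print(arm.sign_off())"
```

```text
the job is handed in; nothing more can be done
None
```

I handed the job in at about 13 s. The last pictures show the blade arm raised by itself, the bar square against the side fence with its far end at the back stop, and the robot clear of everything; the hand-in returned no verdict.

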